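# Unhook a lipped bin from its rack and set it on the scale

## Task

Take the bin that holds the three long soap bars out of its rack and set it down gently, upright, in the middle of the scale's platform with its long side along the platform's long side. Its tail is hooked behind a rail lip under a sprung keeper and its front sits behind a lip, so lift it, tilt its front up and draw it out without forcing it against the rack (stay below about 12 newtons), never tipping it so far that the soap would slide out. Leave the other bin and everything else where they are, and let go at the end.

Things in the scene. Friction and masses are not known exactly. Their poses are not given: they have to be found in the camera images.
- bin_handle (a point): Centre of the handle of the white bin with three long cream soap bars. The handle is a bar along y over the middle of the bin, 10 mm thick (x), 24 mm deep (z), 89 mm long, on two uprights; its centre is 100 mm above the bin's underside. Axes: +x to the bin's rear (hooked) end, z up.
- bin: The same bin: open box 120 (x) by 80 (y) by 55 mm high, 0.22 to 0.45 kg; origin at the middle of its underside, +x to its rear. From the rear wall (x +60) a tongue 60 mm wide and 5 mm thick sticks out to x +88, its upper face 47 mm above the underside.
- bin_heel (a point): Centre of the heel, 5 mm thick (x), that turns down at the end of the bin's tongue: 85.5 mm behind the middle of the box and 27 mm above its underside; the heel's foot is 12 mm above the underside.
- spare_bin: The neighbouring bin, of the same build but holding four round soaps, in the rack's other bay; origin at the middle of its underside. Not to be moved. The bins may stand in either bay, 110 mm apart.
- rack: Grey two-bay bin rack, fixed, 256 (y) by 184 mm (x); origin on the table below the bays' middle, +x to its rear, open front (-x) roughly towards the robot. Shelf top 35 mm above the table; bins rest on it at x = 0 within 2 mm, y = +55 or -55. Lifted level a bin cannot pass the front lip; with the tongue close under the keeper and its front tilted up 14 to 16 degrees it passes both lips, drawn out along its own slope.
- front_lip (a point): Middle of the top edge of the rack's front lip, 5 mm thick, 35 mm above the shelf, about 11 mm in front of the bins; axes as the rack.
- rail_zone (a point): Point of the rack at shelf height, 71 mm behind the bays' middle, in the rear face of the rail lip: an upright plate 4 mm thick (rack x +67 to +71), between the bin's rear wall and its heel. The rail is clamped at a height that is not measured and differs: its lip reaches 2 to 28 mm above the heel's foot.
- keeper_zone (a point): Point of the rack at shelf height below the keeper, a plate (rack x +71 to +101) over the bin's tongue that moves with the rail: its underside is always 38.5 mm above the rail lip's top. Lifted level, the tongue meets it 5.5 to 31.5 mm above rest, always 3.5 mm after the heel's foot is level with the lip's top. It is sprung: 10 N per mm, up to 4 mm.
- platform (a point): Middle of the upper face of the scale's steel platform, 185 (x) by 130 mm (y), 50 mm above the table; z up, x along its long side. The platform gives 1 mm for 5 N, up to 6 mm.
- scale: The grey bench scale, 205 by 150 mm, fixed on the table, with its platform; origin on the table below its middle, axes as the platform.
Things that resemble listed ones, but are neither listed nor needed, are in the scene too. Leave any blue or yellow look-alike of the bin alone.

How it is judged:
By the outcome, as a careful person would: the job done as asked, in the order asked, and still so for the second after the job is handed in, with the robot touching nothing.
It also fails if it takes over 54 s, if anything falls off the work surface, if the arm or the gripper's body presses on something with over 40 N, if the wrist force passes 120 N, or if a joint passes its speed limit or range.

## Robot

A 6-joint arm with a two-finger parallel gripper is mounted at the origin on the work surface. World frame = base frame: x ahead of the robot, y to its left, z up, the work surface at z = 0. Lengths are in mm, angles in rad, forces in N, time in s.
With the tool pointing down it reaches from about 350 to 775 mm from the base axis. Payload 7.3 kg.
Tool frame: the origin (TCP) lies midway between the tips of the shut fingers; the grasp point (between the pads) lies 19 mm behind it; z points along the fingers, y is the line along which they close (so a half turn about z gives the same grasp; the last joint's range is limited). The gripper opens to 92 mm and grips with 3 to 60 N. Pads are 19 mm wide; open, the fingers measure 130 mm over their backs; the gripper's body (75 mm by 190 mm) begins 47 mm behind the grasp point.
Start: joints at [1.083, 0.342, 1.524, -0, 1.275, -0.146], TCP at [175.958, 494.655, 226.741] pointing down, gripper open.
Joint ranges: [-2.53, 2.53], [-0.77, 2.02], [0.04, 2.7], [-1, 4.14], [0.28, 2.66], [-3.11, 3.11]. Speed limits (rad/s): [2.57, 2.57, 3.14, 3.14, 3.14, 3.14].

## Interface

Orientations are given as [roll, pitch, yaw] about the fixed x, y, z axes, in that order (R = Rz(yaw) Ry(pitch) Rx(roll)).
In Python, from plant import bot gives the robot as it stands.
- The arm moves only by the tool jog_arm, never from a script. Its arguments are lists of equal length, an entry for each row: "dp": the shift along the tool's x, y, z in m, a list of three; "twist": the turn about the tool's z in degrees. A call has 1 to 10 rows; each row shifts and turns the commanded pose from where the row before left it, along the tool's axes as they then stand; what a row does not reach is not made up. A row lasts 1/8 s, in which the tool goes at most 62.5 mm and 10.7 degrees, less where a joint would pass 70% of its speed; a pose out of reach is approached as far as the arm can. A call is refused whole if a number of a shift passes 0.0625 or a number of a turn 10.7, either way. A call with a gripper value outside its range is refused whole. "jaw" is the finger opening in m, from 0 to 0.0918, set as the call begins (left out, the last holds). The fingers move at their own pace and stop on an object; the grip force is fixed at half the most. Time passes only in rows, so rows that do not move let the fingers close. It gives the time, the measured TCP pose, the force, the opening and the grip force at its end, in the units of the state.
- bot.get_obs(): the state, without advancing time (a new reading comes with each control period).
- bot.capture(name): name is "scene" or "top"; returns the picture (420x560x3 uint8, blue, green, red); there is no depth.
- bot.camera_params(name): a dict with "fx", "fy", "cx", "cy" (pixels), "k1" (the pictures are not rectified: a ray, as slopes to the right and down, at radius r is drawn at 1 + k1 r^2 times it, then the intrinsics apply), "R" (3x3) and "t" (3): a world point X has camera coordinates R X + t. Camera axes: x right, y down, z forward; pixel columns grow to the right and rows downward; lengths in mm; the calibration is good to about 2 mm. A picture is of the moment at which its call begins. camera_params takes no time and is no camera call.
- bot.close_job(): hands the job in; it is judged then, once.
Trained networks look in the newest picture that a camera, given by its name, has taken for a name from the list of things; names that differ only in an ending like _2 or _b are one class to them, and where a whole thing is asked for, a point or a joint stands for the part that bears it (a point fixed in the world has none). Each returns a list of dicts, best first, with "confidence" (0 to 1); they miss things now and then, are a little off and sometimes report something else, mostly with a low value. They report only what shows in the picture. A call takes as long as a camera call. They do not tell look-alikes from the thing itself.
- bot.find_in(camera, label): "bbox" ([centre column, centre row, width, height] in pixels, round what is visible of it).
- bot.masks_of(camera, label): "pixels" (420x560 bool, what is visible of it) and "bbox" ([centre column, centre row, width, height] in pixels, round what is visible of it).
The state is a dict: "time": time; "joint_positions": joint angles; "dq": joint speeds; "tau": joint torques, N m; "tool_pos": TCP position; "tcp_rot": TCP orientation; "contact_force": force on the tool from outside, world axes, zero at the start; "moment": the same for the moment, N m; "grip_width": finger opening in mm; "finger_force": force on a finger pad.
Only numpy, scipy, OpenCV 4.12 (cv2) and the standard library are available. Lean on these libraries where they do the work, as an engineer would, in place of code of your own. Each camera call takes 0.05 s, during which the arm holds its last target. There are 200 camera calls.

## Working session

There is one attempt and no reset: what is moved stays moved. The work goes in short steps, Python scripts to look and compute and a tool call to move; the robot and the scene stay as the last step left them, time stands still between calls to the robot, and variables do not carry over. Pictures are saved under pics/ and viewed, at most 10 in all, crops included, and the job is handed in when it is done.

Besides the shell and the picture viewer there is one more tool, called after "Emit:" as a command line: name --pt "numbers of a row" for each row, then --argument value for the rest. jog_arm: Moves the arm, as the interface text tells. Its arguments: {"type":"object","properties":{"dp":{"type":"array"},"twist":{"type":"array"},"jaw":{"type":"number"}},"required":["dp","twist"]}

```bash
mkdir -p pics; ls; cat > look.py <<'E'
import numpy as np, cv2
from plant import bot
def par(n):
    p=bot.camera_params(n); return p,np.array(p["R"]),np.array(p["t"])
def ray(n,u,v):
    p,R,t=par(n)
    d=np.array([(u-p["cx"])/p["fx"],(v-p["cy"])/p["fy"]]); s=d.copy()
    for _ in range(20): s=d/(1+p["k1"]*(s@s))
    return -R.T@t, R.T@np.array([s[0],s[1],1.])
def onz(n,u,v,z):
    c,d=ray(n,u,v); return c+d*(z-c[2])/d[2]
def proj(n,X):
    p,R,t=par(n); X=np.atleast_2d(X)@R.T+t; s=X[:,:2]/X[:,2:]
    s=s*(1+p["k1"]*(s**2).sum(1,keepdims=True)); return s*[p["fx"],p["fy"]]+[p["cx"],p["cy"]]
E
python3 - <<'E'
from look import *
ims=[bot.capture(n) for n in("scene","top")]
for n,i in zip(("scene","top"),ims): cv2.imwrite(f"pics/{n}0.png",i)
for n in("scene","top"):
    print(n,"cam",-par(n)[1].T@par(n)[2])
    for l in("bin","bin_handle","spare_bin","rack","scale","platform","front_lip"):
        for d in bot.find_in(n,l): print(n,l,np.round(d["confidence"],2),np.round(d["bbox"]))
print(bot.get_obs())
E
```

```text
pics
scene cam [1348.65204993  440.94194711 1035.28247217]
scene bin 0.96 [411. 226.  45.  46.]
scene bin 0.74 [225. 182.  45.  41.]
scene bin 0.71 [357. 197.  53.  46.]
scene bin 0.69 [323. 269.  31.  55.]
scene bin_handle 0.88 [322. 266.  38.  50.]
scene bin_handle 0.76 [412. 226.  46.  49.]
scene bin_handle 0.68 [358. 202.  57.  44.]
scene bin_handle 0.57 [224. 182.  42.  40.]
scene spare_bin 0.59 [279. 264.  31.  53.]
scene rack 0.57 [297. 275. 107.  70.]
scene scale 0.75 [177. 229.  68.  56.]
scene scale 0.23 [320. 271.  34.  51.]
scene platform 0.55 [177. 225.  57.  44.]
scene front_lip 0.63 [296. 275. 108.  68.]
top cam [ 340.03353948   80.82339924 1307.15193392]
top bin 0.9 [224. 177.  36.  54.]
top bin 0.88 [143. 277.  50.  59.]
top bin 0.76 [373. 268.  54.  48.]
top bin 0.59 [215. 292.  60.  47.]
top bin_handle 0.89 [222. 176.  40.  54.]
top bin_handle 0.84 [215. 292.  58.  48.]
top bin_handle 0.83 [374. 268.  57.  46.]
top bin_handle 0.63 [140. 278.  52.  61.]
top spare_bin 0.91 [263. 167.  38.  55.]
top rack 0.59 [242. 167. 107.  95.]
top scale 0.78 [389. 186.  65.  79.]
top platform 0.55 [392. 186.  57.  70.]
top front_lip 0.91 [240. 167. 107.  94.]
top front_lip 0.22 [225. 178.  38.  52.]
{'time': 0.8, 'joint_positions': array([ 1.08302944e+00,  3.41962477e-01,  1.52409835e+00,  1.72422348e-05,
        1.27538359e+00, -1.46009679e-01]), 'dq': array([-0.0009692 , -0.00061413,  0.00060098, -0.00093213,  0.0012445 ,
        0.00118671]), 'tau': array([-1.90023529e-03, -4.31097293e+01, -2.44463861e+01,  7.15272641e-02,
        4.81863774e-02, -5.70787074e-05]), 'tool_pos': array([175.94107285, 494.66808343, 226.76057428]), 'tcp_rot': array([3.14144360e+00, 5.24529196e-06, 2.79983043e+00]), 'contact_force': array([-0.80462991, -0.16251692, -0.37040634]), 'moment': array([ 0.00105345, -0.02861391,  0.01015307]), 'finger_force': 0.0, 'grip_width': 91.92973677719809}
```

View pics/scene0.png

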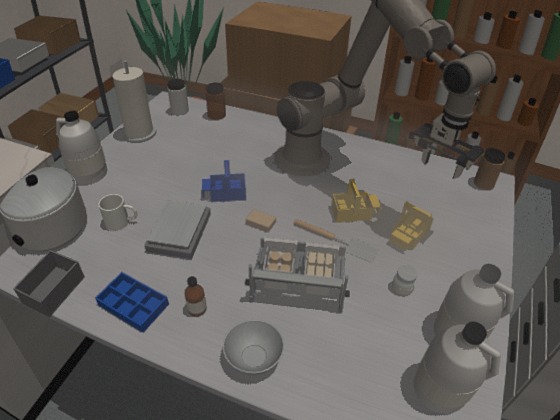

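View pics/top0.png

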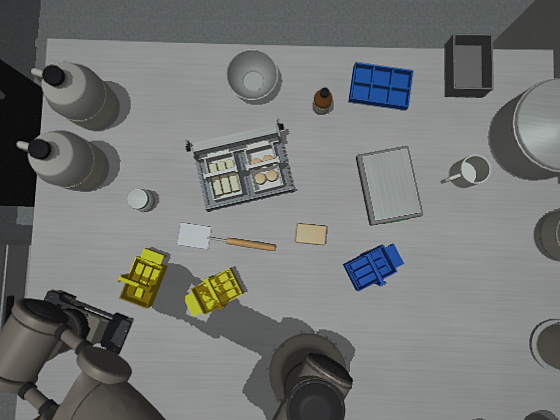

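The pictures show the rack at about top (243,167), with two white bins in it. The left one at (222,177) seems to hold long bars, and the right one at (263,167) round soaps. The yellow bins at (143,277) and (215,292) and the blue one at (373,268) are look-alikes. The scale is at (390,186). I'll confirm the choice in one enlarged crop.

```bash
python3 - <<'E'
from look import *
a=cv2.imread("pics/top0.png")[115:215,185:300]; b=cv2.imread("pics/scene0.png")[232:312,240:355]
a=cv2.resize(a,None,fx=3.45,fy=3.45,interpolation=cv2.INTER_CUBIC); b=cv2.resize(b,None,fx=3.45,fy=3.45,interpolation=cv2.INTER_CUBIC)
h=max(a.shape[0],b.shape[0]); P=lambda i:cv2.copyMakeBorder(i,0,h-i.shape[0],0,3,0)
c=np.hstack([P(a),P(b)]); c=cv2.convertScaleAbs(c,alpha=1.3,beta=10); print(c.shape)
cv2.imwrite("pics/crop1.png",c)
for u,v in((224,177),(263,167)): print(onz("top",u,v,100))
print(onz("top",390,186,50), onz("scene",177,225,50))
E
```

```text
(345, 800, 3)
[527.31465844 242.00706912 100.        ]
[557.55357636 137.69161197 100.        ]
[ 522.38473144 -216.22665259   50.        ] [ 544.28124677 -208.96494563   50.        ]
```

View pics/crop1.png

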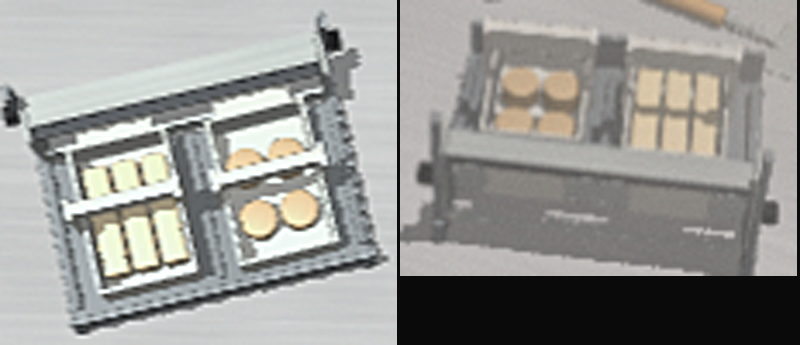

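Left bin (top 222,177; right-hand one in the scene view at about 340,265) holds three long bars, so it is the target. The other one holds four round soaps. Next I'll measure the handle precisely with an image warp at the handle's height.

```bash
cat >> look.py <<'E'
def warp(n,img,z,cx,cy,yaw,w,h,s):
    "orthophoto at height z: rows = -x', cols = -y' (rack-like axes), s px/mm"
    H,W=int(h*s),int(w*s); c,r=np.meshgrid(np.arange(W),np.arange(H))
    yp=-(c-W/2)/s; xp=-(r-H/2)/s; ca,sa=np.cos(yaw),np.sin(yaw)
    X=np.stack([cx+ca*xp-sa*yp,cy+sa*xp+ca*yp,np.full(xp.shape,z)],-1).reshape(-1,3)
    m=proj(n,X).reshape(H,W,2).astype(np.float32)
    return cv2.remap(img,m,None,cv2.INTER_CUBIC)
E
python3 - <<'E'
from look import *
e=[onz("top",u,v,147) for u,v in((203.8,175.3),(239.2,168.6),(244.4,168),(279.2,159.9))]
for p in e: print(np.round(p,1))
d=e[0]-e[3]; yaw=np.arctan2(-d[0],d[1]); print(np.degrees(yaw),np.linalg.norm(e[0]-e[1]),np.linalg.norm(e[2]-e[3]))
m=np.mean(e,0); print(m)
T=cv2.imread("pics/top0.png"); S=cv2.imread("pics/scene0.png")
# handles lie on one line along y' : both should be horizontal in the warp
a=warp("top",T,147,m[0],m[1],yaw,270,100,2.9); b=warp("scene",S,147,m[0],m[1],yaw,270,100,2.9)
for i in(a,b):
    for k in range(-100,101,50): cv2.line(i,(int(391-k*2.9),0),(int(391-k*2.9),8),(0,0,255),1)
    cv2.line(i,(0,145),(8,145),(0,0,255),1)
cv2.imwrite("pics/warp1.png",np.vstack([a,b]))
E
```

```text
[523.  288.3 147. ]
[543.2 197.1 147. ]
[545.1 183.7 147. ]
[568.9  93.9 147. ]
13.299636029599215 93.32436900499751 92.86063533483949
[545.05156009 190.76455001 147.        ]
```

View pics/warp1.png

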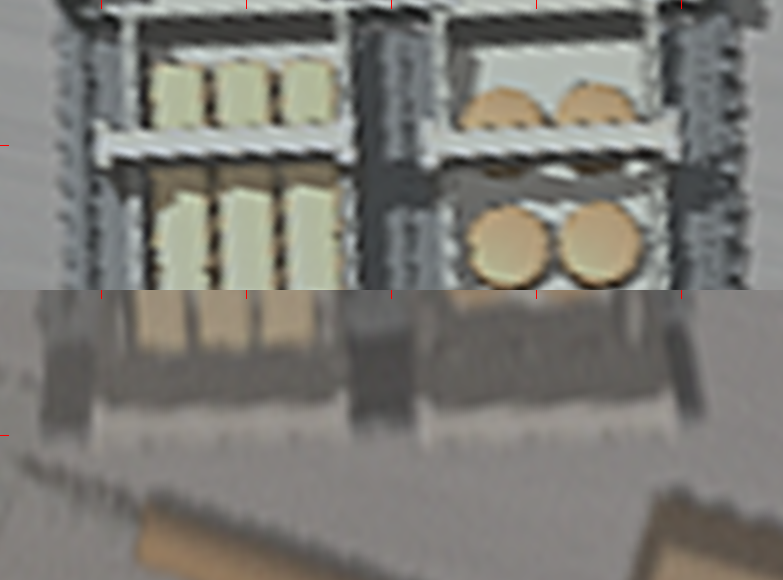

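```bash
cat > prof.py <<'E'
from look import *
T=cv2.imread("pics/top0.png"); S=cv2.imread("pics/scene0.png"); yaw=np.radians(13.3); s=4
def edge(p,lo,hi,sgn):  # subpixel location of strongest gradient
    g=np.gradient(cv2.GaussianBlur(p.reshape(1,-1).astype(np.float32),(0,0),5).ravel())*sgn
    seg=g[lo:hi]; k=lo+int(seg.argmax()); a,b,c=g[k-1:k+2]; return k+(a-c)/(2*(a-2*b+c)+1e-9)
for n,I in(("top",T),("scene",S)):
    w=warp(n,cv2.cvtColor(I,cv2.COLOR_BGR2GRAY),147,545.05,190.76,yaw,270,100,s).astype(float)
    X=lambda r:-(r-200)/s; Y=lambda c:-(c-540)/s
    for c0 in(57,-56):
        rs=[];ys=[]
        for y in np.arange(c0-36,c0+37,6):
            c=int(540-y*s); p=w[:,c-12:c+12].mean(1)
            r1=edge(p,150,215,1); r2=edge(p,int(r1)+8,int(r1)+75,-1); rs.append((X(r1)+X(r2))/2); ys.append(y)
        f=np.polyfit(np.array(ys)-c0,rs,1); res=np.std(rs-np.polyval(f,np.array(ys)-c0))
        r=int(200-f[1]*s); p=w[r-10:r+10].mean(0)
        l=edge(p,int(540-(c0+55)*s),int(540-(c0+35)*s),1); q=edge(p,int(540-(c0-35)*s),int(540-(c0-55)*s),-1)
        print(n,c0,"x' mid",round(f[1],2),"tilt deg",round(np.degrees(np.arctan(-f[0])),2),"res",round(res,2),"ends",round(Y(l),1),round(Y(q),1),"mid",round((Y(l)+Y(q))/2,2))
E
python3 prof.py
```

```text
top 57 x' mid 1.2 tilt deg 1.92 res 0.53 ends 102.3 13.6 mid 57.92
top -56 x' mid 1.83 tilt deg 2.46 res 0.25 ends -8.9 -98.9 mid -53.88
scene 57 x' mid 4.79 tilt deg 1.35 res 0.6 ends 103.6 14.9 mid 59.27
scene -56 x' mid 5.58 tilt deg 2.66 res 0.25 ends -8.6 -98.4 mid -53.52
```

```bash
cat > prof2.py <<'E'
from look import *
T=cv2.imread("pics/top0.png"); S=cv2.imread("pics/scene0.png"); yaw=np.radians(14.5)
for n,I in(("top",T),("scene",S)):
  for z in (70,110):
    w=warp(n,cv2.cvtColor(I,cv2.COLOR_BGR2GRAY),z,545.05,190.76,yaw,300,260,4)
    ls=cv2.createLineSegmentDetector(0).detect(cv2.GaussianBlur(w,(0,0),4))[0][:,0]
    L=np.hypot(ls[:,2]-ls[:,0],ls[:,3]-ls[:,1])/4; an=(np.degrees(np.arctan2(ls[:,1]-ls[:,3],ls[:,2]-ls[:,0]))+90)%180-90
    for k in np.argsort(-L)[:14]:
        if L[k]>60: print(n,z,"len",round(L[k]),"ang",round(an[k],1),"x'",round(-(ls[k,1]+ls[k,3]-1040)/8,1),"y'",round(-(ls[k,0]+ls[k,2]-1200)/8,1))
E
python3 prof2.py
```

```text
top 70 len 239 ang 0.3 x' 91.3 y' 6.1
top 70 len 96 ang -0.3 x' -80.4 y' -77.0
top 70 len 84 ang -0.1 x' -80.9 y' 70.2
top 70 len 83 ang 1.5 x' -56.2 y' -56.2
top 70 len 82 ang 1.1 x' 11.3 y' -55.2
top 70 len 80 ang 0.9 x' -54.2 y' 59.2
top 70 len 76 ang 0.5 x' 64.7 y' 59.8
top 70 len 69 ang 1.2 x' 62.7 y' -53.3
top 70 len 62 ang 1.2 x' 51.1 y' -58.0
top 70 len 61 ang 0.5 x' 52.9 y' 52.7
top 110 len 232 ang 0.3 x' 81.1 y' 3.9
top 110 len 91 ang -0.5 x' -85.0 y' -77.8
top 110 len 81 ang -0.1 x' -85.6 y' 65.6
top 110 len 81 ang 1.5 x' -61.7 y' -56.1
top 110 len 79 ang 1.1 x' 3.7 y' -55.0
top 110 len 78 ang 0.9 x' -59.7 y' 55.3
top 110 len 71 ang 0.6 x' 55.3 y' 57.7
top 110 len 66 ang 1.2 x' 53.4 y' -53.3
```

Emit:
jog_arm --pt "-0.042 -0.0112 0" --pt "-0.042 -0.0112 0" --pt "-0.042 -0.0112 0" --pt "-0.042 -0.0112 0" --pt "-0.042 -0.0112 0" --pt "-0.042 -0.0112 0" --pt "-0.042 -0.0112 0" --pt "-0.042 -0.0112 0" --pt "-0.042 -0.0112 0" --pt "-0.042 -0.0112 0" --twist '[0,0,0,0,0,0,0,0,0,0]' --jaw 0.0918

```text
time: 2.05
tool_pos: [535.2, 247.4, 226.8]
tcp_rot: [3.141, 0.0, 2.8]
contact_force: [-0.4, 0.5, -0.6]
grip_width: 92.0
finger_force: 0.0
```

Emit:
jog_arm --pt "0 0 0" --pt "0 0 0" --pt "0 0 0.02" --pt "0 0 0.02" --pt "0 0 0" --twist '[-8.7,-8.7,-8.7,-8.7,0]'

```text
time: 2.68
tool_pos: [533.3, 248.1, 185.3]
tcp_rot: [-3.142, -0.003, -2.877]
contact_force: [-0.6, 0.2, -0.7]
grip_width: 91.9
finger_force: 0.0
```

```bash
python3 - <<'E'
from look import *
t=bot.capture("top"); s=bot.capture("scene"); cv2.imwrite("pics/top1.png",t); cv2.imwrite("pics/scene1.png",s)
o=bot.get_obs(); print(o["tool_pos"],o["tcp_rot"],o["moment"],o["contact_force"])
p=o["tool_pos"]; print(proj("scene",p))
c=s[190:300,270:410]; c=cv2.resize(c,None,fx=5.5,fy=5.4,interpolation=cv2.INTER_CUBIC); cv2.imwrite("pics/crop2.png",cv2.convertScaleAbs(c,alpha=1.5,beta=10))
E
```

```text
[534.39264376 248.46658633 187.29839411] [ 3.14149689e+00  5.96928771e-04 -2.87910798e+00] [ 0.09443471 -0.01234967  0.0432521 ] [ 0.36605607 -0.01673495  0.47944979]
[[323.27906743 234.38293619]]
```

View pics/crop2.png

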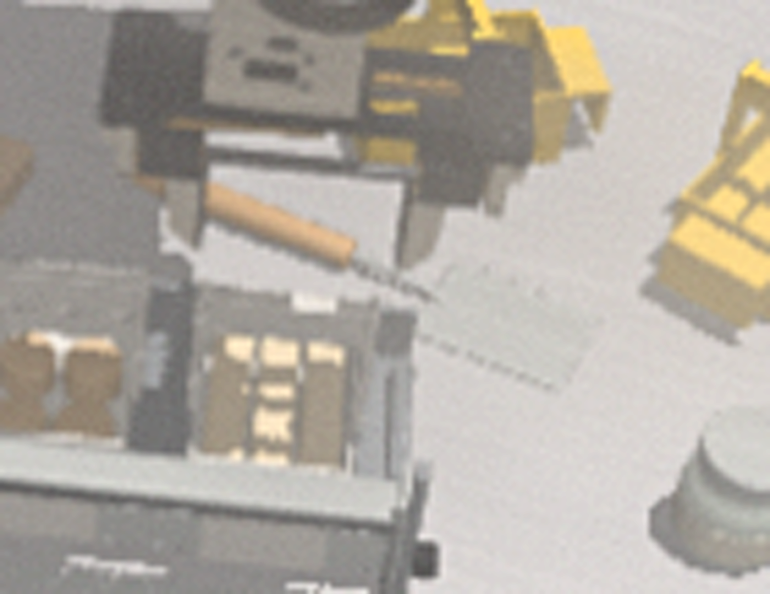

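The fingertips, at crop (195,245) and (405,265), straddle the target bin's handle from above. Descending carefully.

Emit:
jog_arm --pt "0 0 0.02" --pt "0 0 0.014" --pt "0 0 0.002" --pt "0 0 0.002" --pt "0 0 0.002" --pt "0 0 0" --twist '[0,0,0,0,0,0]'

```text
time: 3.52
tool_pos: [534.3, 248.3, 147.0]
tcp_rot: [-3.142, 0.001, -2.876]
contact_force: [0.1, 0.7, -0.6]
grip_width: 91.7
finger_force: 0.1
```

Emit:
jog_arm --pt "0 0 0.0015" --pt "0 0 0.0015" --pt "0 0 0.0015" --pt "0 0 0.0015" --pt "0 0 0" --twist '[0,0,0,0,0]'

```text
time: 4.15
tool_pos: [534.1, 248.3, 140.5]
tcp_rot: [3.142, -0.0, -2.876]
contact_force: [0.6, -1.0, -0.9]
grip_width: 91.8
finger_force: 0.4
```

```bash
python3 -c "
from look import *
o=bot.get_obs(); print(o['tool_pos'],o['moment'],o['contact_force'])"
```

```text
[534.08688422 248.29683456 140.53510011] [-0.09516912 -0.03311057  0.02473657] [ 0.62317497 -1.01643466 -0.87577302]
```

Emit:
jog_arm --pt "0 0 0.004" --pt "0 0 0.004" --pt "0 0 0.004" --pt "0 0 0" --twist '[0,0,0,0]'

```text
time: 4.65
tool_pos: [533.8, 248.3, 128.1]
tcp_rot: [3.141, -0.001, -2.876]
contact_force: [1.0, -0.5, -1.3]
grip_width: 91.9
finger_force: 0.5
```

Emit:
jog_arm --pt "0 0 0.004" --pt "0 0 0.004" --pt "0 0 0.004" --pt "0 0 0" --twist '[0,0,0,0]'

```text
time: 5.15
tool_pos: [533.9, 248.4, 116.2]
tcp_rot: [3.141, -0.001, -2.876]
contact_force: [0.8, -0.5, -1.0]
grip_width: 91.8
finger_force: 0.5
```

```bash
python3 -c "
from look import *
o=bot.get_obs(); print(o['tool_pos'],o['moment'],o['contact_force'])"
```

```text
[533.86792933 248.37224814 116.20448074] [-0.08239588  0.0018197  -0.02550087] [ 0.83236704 -0.54590403 -1.01917339]
```

Fingers are down around the handle ends with no landing force. Closing.

Emit:
jog_arm --pt "0 0 0" --pt "0 0 0" --pt "0 0 0" --pt "0 0 0" --twist '[0,0,0,0]' --jaw 0.08

```text
time: 5.65
tool_pos: [533.9, 248.5, 116.5]
tcp_rot: [3.141, -0.0, -2.876]
contact_force: [0.5, -1.1, -2.4]
grip_width: 88.9
finger_force: 30.0
```

Emit:
jog_arm --pt "0 0 -0.0015" --pt "0 0 -0.0015" --pt "0 0 -0.0015" --pt "0 0 0" --twist '[0,0,0,0]'

```text
time: 6.15
tool_pos: [534.2, 248.4, 121.4]
tcp_rot: [3.141, 0.0, -2.876]
contact_force: [-1.0, -0.1, -4.6]
grip_width: 88.9
finger_force: 30.0
```

```bash
python3 -c "
from look import *
o=bot.get_obs(); print(o['tool_pos'],o['moment'],o['contact_force'])"
```

```text
[534.16164675 248.44644215 121.36575815] [ 0.06667629  0.05480254 -0.03402497] [-0.97384262 -0.08037154 -4.56383318]
```

Emit:
jog_arm --pt "0 0 -0.0015" --pt "0 0 -0.0015" --pt "0 0 0" --twist '[0,0,0]'

```text
time: 6.52
tool_pos: [534.2, 248.4, 124.4]
tcp_rot: [3.142, 0.0, -2.876]
contact_force: [0.2, -0.4, -4.9]
grip_width: 89.0
finger_force: 30.0
```

Emit:
jog_arm --pt "0 0 -0.0015" --pt "0 0 -0.0015" --pt "0 0 0" --twist '[0,0,0]'

```text
time: 6.9
tool_pos: [534.2, 248.4, 127.4]
tcp_rot: [3.142, 0.0, -2.876]
contact_force: [-0.6, -0.2, -3.7]
grip_width: 89.2
finger_force: 30.0
```

Emit:
jog_arm --pt "0 0 -0.0015" --pt "0 0 -0.0015" --pt "0 0 0" --twist '[0,0,0]'

```text
time: 7.28
tool_pos: [534.1, 248.4, 130.3]
tcp_rot: [3.141, 0.0, -2.876]
contact_force: [-0.3, 0.1, -4.6]
grip_width: 88.9
finger_force: 30.0
```

Emit:
jog_arm --pt "0 0 -0.0015" --pt "0 0 -0.0015" --pt "0 0 0" --twist '[0,0,0]'

```text
time: 7.65
tool_pos: [534.2, 248.2, 132.7]
tcp_rot: [-3.142, -0.0, -2.876]
contact_force: [3.7, -0.2, -12.6]
grip_width: 88.6
finger_force: 30.0
```

Emit:
jog_arm --pt "0 0 -0.0015" --pt "0 0 -0.0015" --pt "0 0 0" --twist '[0,0,0]'

```text
time: 8.02
tool_pos: [534.2, 248.3, 136.2]
tcp_rot: [-3.142, 0.0, -2.876]
contact_force: [4.7, -0.5, -13.6]
grip_width: 89.3
finger_force: 30.0
```

Emit:
jog_arm --pt "-0.0015 0 0" --pt "-0.001 0 -0.001" --pt "-0.001 0 -0.001" --pt "0 0 0" --twist '[0,0,0,0]'

```text
time: 8.52
tool_pos: [537.1, 249.3, 138.5]
tcp_rot: [3.141, -0.001, -2.876]
contact_force: [-2.6, -0.8, -8.5]
grip_width: 88.9
finger_force: 30.0
```

Emit:
jog_arm --pt "-0.001 0 -0.001" --pt "-0.0005 0 -0.001" --pt "0 0 0" --twist '[0,0,0]'

```text
time: 8.9
tool_pos: [539.1, 249.9, 140.4]
tcp_rot: [3.141, 0.0, -2.876]
contact_force: [-1.6, -0.1, -8.4]
grip_width: 89.1
finger_force: 30.0
```

```bash
python3 - <<'E'
from look import *
o=bot.get_obs(); print(o['tool_pos'],o['moment'],o['contact_force'])
s=bot.capture("scene"); cv2.imwrite("pics/scene2.png",s)
c=s[190:310,250:390]; c=cv2.resize(c,None,fx=5.5,fy=4.9,interpolation=cv2.INTER_CUBIC); cv2.imwrite("pics/crop3.png",cv2.convertScaleAbs(c,alpha=1.6,beta=10))
E
```

```text
[539.07686285 249.86598065 140.36201754] [-0.08167417  0.73381594 -0.03052213] [-1.59090888 -0.11676385 -8.36308138]
```

View pics/crop3.png

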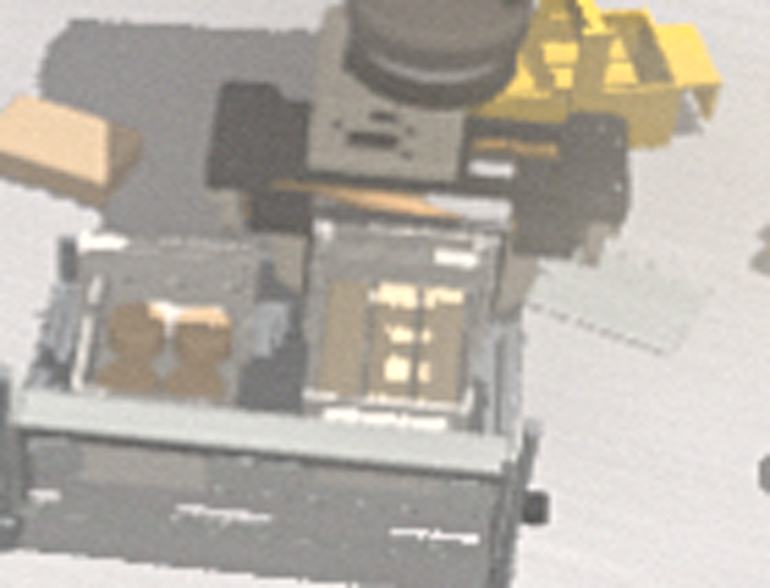

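The crop shows the bin held at its handle ends, raised, with its tongue at the keeper and its front beginning to rise. The soap is in place. Continuing the tilt.

Emit:
jog_arm --pt "-0.0007 0 -0.0015" --pt "-0.0007 0 -0.0015" --pt "-0.0006 0 -0.0015" --pt "0 0 0" --twist '[0,0,0,0]'

```text
time: 9.45
tool_pos: [541.6, 250.4, 144.7]
tcp_rot: [3.141, 0.001, -2.876]
contact_force: [3.4, 1.1, -14.3]
grip_width: 89.3
finger_force: 30.0
```

Emit:
jog_arm --pt "-0.0007 0 -0.0015" --pt "-0.0007 0 -0.0015" --pt "-0.0006 0 -0.001" --pt "0 0 0" --twist '[0,0,0,0]'

```text
time: 9.95
tool_pos: [542.9, 250.6, 148.8]
tcp_rot: [-3.141, 0.0, -2.876]
contact_force: [3.5, 0.2, -13.8]
grip_width: 88.8
finger_force: 30.0
```

```bash
python3 - <<'E'
from look import *
o=bot.get_obs(); print(o['tool_pos'],o['moment'],o['contact_force'])
t=bot.capture("top"); s=bot.capture("scene"); cv2.imwrite("pics/scene3.png",s); cv2.imwrite("pics/top3.png",t)
E
```

```text
[542.91283865 250.61726419 148.82502837] [-0.02188283 -0.26367869 -0.07264148] [  3.54481471   0.23996915 -13.79864996]
```

Emit:
jog_arm --pt "-0.0005 0 -0.001" --pt "0 0 0" --pt "0.0005 0 0.001" --pt "0 0 0" --twist '[0,0,0,0]'

```text
time: 10.55
tool_pos: [542.9, 250.7, 149.2]
tcp_rot: [3.142, 0.001, -2.876]
contact_force: [1.5, -0.7, -9.1]
grip_width: 88.9
finger_force: 30.0
```

```bash
python3 - <<'E'
from look import *
o=bot.get_obs(); print(o['tool_pos'],o['moment'],o['contact_force'])
s=bot.capture("scene"); t=bot.capture("top"); cv2.imwrite("pics/scene4.png",s); cv2.imwrite("pics/top4.png",t)
# predicted bin corners for tilts, overlaid
yaw=np.radians(15.2); ex=np.array([np.cos(yaw),np.sin(yaw),0]); ey=np.array([-np.sin(yaw),np.cos(yaw),0]); ez=np.array([0,0,1.])
H=o['tool_pos']+np.array([0,0,18.8])
def pts(th):
    q=[(-60,y,55-100) for y in(-40,40)]+[(60,y,55-100) for y in(40,-40)]
    c,si=np.cos(th),np.sin(th)
    return np.array([H+ex*(x*c+z*si)+ey*y+ez*(-x*si+z*c) for x,y,z in q])
x0,y0,f=280,205,8
c=cv2.resize(s[y0:y0+75,x0:x0+98],None,fx=f,fy=f,interpolation=cv2.INTER_CUBIC); c=cv2.convertScaleAbs(c,alpha=1.6,beta=10)
for th,col in((11,(255,0,0)),(15,(0,0,255)),(19,(0,160,0))):
    p=((proj("scene",pts(np.radians(th)))+.5-[x0,y0])*f).astype(int); cv2.polylines(c,[p],True,col,1)
cv2.imwrite("pics/crop4.png",c)
E
```

```text
[542.85379701 250.7299907  149.23855022] [-0.17870916 -0.09722856 -0.0119178 ] [ 1.49931122 -0.74663667 -9.13503348]
```

View pics/crop4.png

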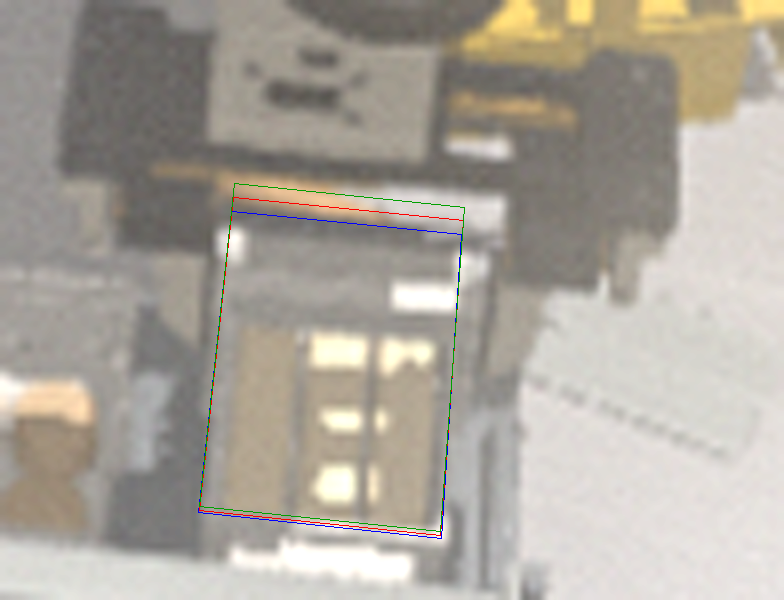

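```bash
python3 - <<'E'
from look import *
o=bot.get_obs(); yaw=np.radians(15.2); ex=np.array([np.cos(yaw),np.sin(yaw),0]); ey=np.array([-np.sin(yaw),np.cos(yaw),0]); ez=np.array([0,0,1.])
H=np.array([542.85,250.73,168.])
def pts(th,q):
    c,si=np.cos(th),np.sin(th); return np.array([H+ex*(x*c+(z-100)*si)+ey*y+ez*(-x*si+(z-100)*c) for x,y,z in q])
s=cv2.imread("pics/scene4.png"); t=cv2.imread("pics/top4.png"); ims=[]
for n,I,x0,y0 in(("scene",s,288,215),("top",t,190,120)):
  for th in (5,15):
    c=cv2.resize(I[y0:y0+65,x0:x0+66],None,fx=6,fy=4.6,interpolation=cv2.INTER_CUBIC); c=cv2.convertScaleAbs(c,alpha=1.6,beta=10)
    for q,col in (([(-60,-40,55),(-60,40,55),(60,40,55),(60,-40,55)],(0,0,255)),([(5,-44.5,88),(5,44.5,88),(5,44.5,112),(5,-44.5,112)],(0,160,0)),([(60,-30,47),(88,-30,47),(88,30,47),(60,30,47)],(255,0,0))):
        p=((proj(n,pts(np.radians(th),q))+.5-[x0,y0])*[6,4.6]).astype(int); cv2.polylines(c,[p],True,col,1)
    ims.append(c)
cv2.imwrite("pics/crop5.png",np.vstack([np.hstack(ims[:2]),np.hstack(ims[2:])]))
E
```

View pics/crop5.png

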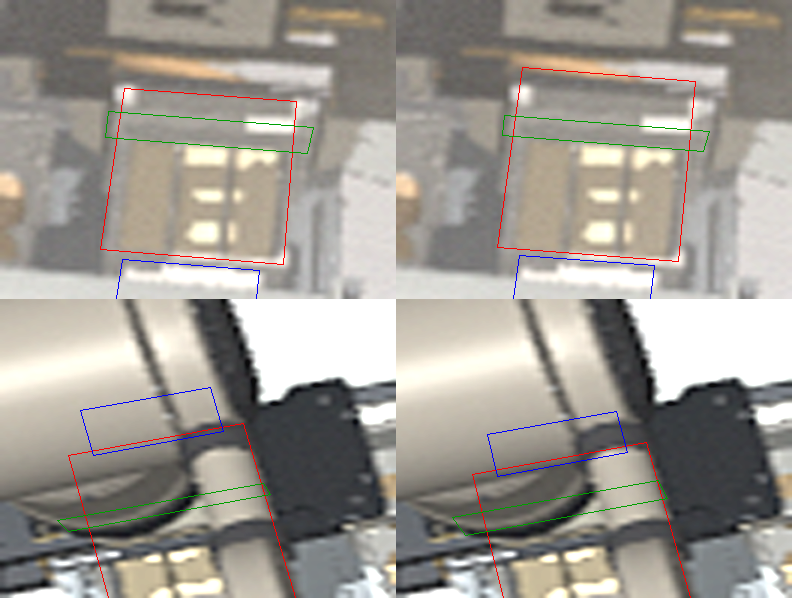

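```bash
python3 - <<'E'
from look import *
yaw=np.radians(15.2); ex=np.array([np.cos(yaw),np.sin(yaw),0]); ey=np.array([-np.sin(yaw),np.cos(yaw),0]); ez=np.array([0,0,1.])
def pts(H,th,q):
    c,si=np.cos(th),np.sin(th); return np.array([H+ex*(x*c+(z-100)*si)+ey*y+ez*(-x*si+(z-100)*c) for x,y,z in q])
rim=[(-60,-40,55),(-60,40,55),(60,40,55),(60,-40,55)]; box=rim+[(60,40,8),(60,-40,8)]
R=np.array([533.9,248.5,135.]); H=np.array([542.85,250.73,168.])
s0=cv2.imread("pics/scene0.png"); s1=cv2.imread("pics/scene1.png"); s4=cv2.imread("pics/scene4.png")
# rectify the rim plane (bin coordinates) in each picture
def rect(I,H,th,z=55):
    s=2.4; yy,xx=np.meshgrid(np.arange(60,-60,-1/s),np.arange(-95,95,1/s)); q=np.stack([xx.ravel(),yy.ravel(),np.full(xx.size,z)],1)
    m=proj("scene",pts(H,th,q)).reshape(*xx.shape,2).astype(np.float32)
    w=cv2.remap(I,m,None,cv2.INTER_CUBIC); 
    for x in(-60,60):
        r=int((x+95)*s); cv2.line(w,(0,r),(14,r),(0,0,255),1); cv2.line(w,(w.shape[1]-14,r),(w.shape[1],r),(0,0,255),1)
    return w
ims=[rect(cv2.convertScaleAbs(I,alpha=g),h,np.radians(th))[:, 10:276] for I,h,th,g in((s0,R,0,1.2),(s4,H,7,1.6),(s4,H,14.5,1.6))]
w=np.hstack(ims); print(w.shape); cv2.imwrite("pics/crop6.png",w)
E
```

```text
(456, 798, 3)
```

View pics/crop6.png

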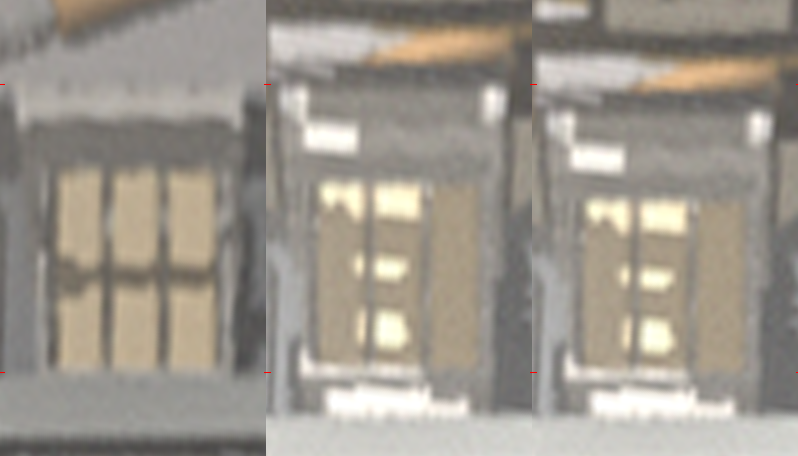

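```bash
python3 - <<'E'
from look import *
yaw=np.radians(15.2); ex=np.array([np.cos(yaw),np.sin(yaw),0]); ey=np.array([-np.sin(yaw),np.cos(yaw),0]); ez=np.array([0,0,1.])
def pts(H,th,q):
    c,si=np.cos(th),np.sin(th); return np.array([H+ex*(x*c+(z-100)*si)+ey*y+ez*(-x*si+(z-100)*c) for x,y,z in q])
R=np.array([533.9,248.5,135.]); H=np.array([542.85,250.73,168.])
# profile on the level plane z=rest rim: coordinates u (mm along rack x from the rest centre)
for f in("top0","top3","top4"):
    g=cv2.cvtColor(cv2.imread(f"pics/{f}.png"),cv2.COLOR_BGR2GRAY)
    us=np.arange(-40,-111,-3)
    P=[]
    for y in np.arange(-24,25,4):
        q=np.array([R+ex*u+ey*y+ez*(-45) for u in us]); m=proj("top",q).astype(np.float32)[None]
        P.append(cv2.remap(g,m,None,cv2.INTER_CUBIC)[0])
    print(f,np.median(P,0).astype(int))
print(us)
for h,th in((R,0),(H,0),(H,3),(H,7),(H,11),(H,15)):
    c=proj("top",pts(h,np.radians(th),[(-60,0,55),(-57,0,0)]))
    for k in c:
        w=onz("top",*k,90)-R; print(th,np.round(k,1),round(float(w@ex),1),round(float(w@ey),1))
E
```

```text
top0 [180 184 184  66  79 188 197 108  50  72 128 124 110 124  32  51 138 157
 149 148 148 148 149 151]
top3 [111 109 108 106 100  97  96  99  90  82  84  88  86  86  86  87  87  85
  86  87  85  88  83  84]
top4 [111 109 108 106 100  97  96  96  92  82  84  88  86  85  86  86  87  87
  85  87  84  86  84  85]
[ -40  -43  -46  -49  -52  -55  -58  -61  -64  -67  -70  -73  -76  -79
  -82  -85  -88  -91  -94  -97 -100 -103 -106 -109]
0 [227.1 196.4] -60.0 -0.0
0 [229.2 197.6] -64.5 -4.8
0 [224.9 191.6] -45.8 2.9
0 [227.2 193. ] -51.0 -2.2
3 [224.9 192.3] -47.6 3.2
3 [227.4 194.7] -55.7 -1.9
7 [225.  193.1] -49.8 3.6
7 [227.8 196.8] -61.5 -1.5
11 [224.9 193.8] -51.6 4.1
11 [228.1 198.8] -67.1 -1.0
15 [224.9 194.3] -53.1 4.6
15 [228.3 200.7] -72.2 -0.5
```

The rectified views cannot settle the tilt. The lift after contact, the steady slip torque and the lever arm all give about 14–15°. I'll draw out along the slope in small steps and watch the force.

Emit:
jog_arm --pt "0 0 0.0005" --pt "0.002 0 -0.0004" --pt "0.002 0 -0.0005" --pt "0 0 0" --twist '[0,0,0,0]'

```text
time: 11.15
tool_pos: [538.8, 249.8, 149.5]
tcp_rot: [3.141, 0.0, -2.876]
contact_force: [-1.0, 0.3, -5.2]
grip_width: 88.7
finger_force: 30.0
```

Emit:
jog_arm --pt "0.0015 0 -0.0004" --pt "0.0015 0 -0.0004" --pt "0 0 0" --twist '[0,0,0]'

```text
time: 11.52
tool_pos: [536.0, 248.9, 150.2]
tcp_rot: [3.142, 0.0, -2.876]
contact_force: [-1.1, 0.3, -4.6]
grip_width: 88.9
finger_force: 30.0
```

Emit:
jog_arm --pt "0.002 0 -0.0006" --pt "0.002 0 -0.0005" --pt "0.002 0 -0.0006" --pt "0 0 0" --twist '[0,0,0,0]'

```text
time: 12.02
tool_pos: [530.1, 247.3, 151.9]
tcp_rot: [3.142, 0.0, -2.876]
contact_force: [-0.2, -0.1, -3.9]
grip_width: 89.1
finger_force: 30.0
```

Emit:
jog_arm --pt "0.003 0 -0.0008" --pt "0.003 0 -0.0008" --pt "0.003 0 -0.0008" --pt "0 0 0" --twist '[0,0,0,0]'

```text
time: 12.52
tool_pos: [521.4, 244.9, 154.2]
tcp_rot: [3.142, 0.0, -2.876]
contact_force: [1.8, 0.6, -4.2]
grip_width: 88.7
finger_force: 30.0
```

Emit:
jog_arm --pt "0.004 0 -0.0011" --pt "0.004 0 -0.0011" --pt "0.004 0 -0.0011" --pt "0 0 0" --twist '[0,0,0,0]'

```text
time: 13.02
tool_pos: [509.8, 241.8, 157.5]
tcp_rot: [3.142, 0.0, -2.876]
contact_force: [0.3, -0.1, -3.7]
grip_width: 88.8
finger_force: 30.0
```

Emit:
jog_arm --pt "0.004 0 -0.008" --pt "0.004 0 -0.014" --pt "0.004 0 -0.018" --pt "0.004 0 -0.018" --pt "0 0 -0.018" --pt "0 0 -0.008" --pt "0 0 0" --twist '[0,0,0,0,0,0,0]'

```text
time: 13.9
tool_pos: [494.7, 237.6, 242.1]
tcp_rot: [3.141, 0.002, -2.876]
contact_force: [-0.4, 0.5, -4.1]
grip_width: 89.0
finger_force: 30.0
```

```bash
python3 - <<'E'
from look import *
s=bot.capture("scene"); t=bot.capture("top"); cv2.imwrite("pics/scene5.png",s); cv2.imwrite("pics/top5.png",t)
o=bot.get_obs(); print(o['tool_pos'],o['moment'],o['contact_force'])
for n,z in(("top",50),("scene",50)):
  for l in("platform","scale"):
    for d in bot.masks_of(n,l)[:1]:
        m=d["pixels"].astype(np.uint8); c=max(cv2.findContours(m,cv2.RETR_EXTERNAL,cv2.CHAIN_APPROX_NONE)[0],key=cv2.contourArea)[:,0]
        w=np.array([onz(n,u,v,z)[:2] for u,v in c],np.float32); r=cv2.minAreaRect(w)
        print(n,l,round(d["confidence"],2),np.round(r[0],1),np.round(r[1],1),round(r[2],1))
g=cv2.cvtColor(cv2.imread("pics/top0.png"),cv2.COLOR_BGR2GRAY); sg=cv2.cvtColor(cv2.imread("pics/scene0.png"),cv2.COLOR_BGR2GRAY)
for n,I in(("top",g),("scene",sg)):
    w=warp(n,I,50,535,-213,np.radians(11.5),220,280,4)
    ls=cv2.createLineSegmentDetector(0).detect(cv2.GaussianBlur(w,(0,0),4))[0][:,0]
    L=np.hypot(ls[:,2]-ls[:,0],ls[:,3]-ls[:,1])/4; an=np.degrees(np.arctan2(ls[:,1]-ls[:,3],ls[:,2]-ls[:,0]))%180
    for k in np.argsort(-L)[:10]:
        if L[k]>70: print(n,"len",round(L[k]),"ang",round(an[k],1),"x'",round(-(ls[k,1]+ls[k,3]-1120)/8,1),"y'",round(-(ls[k,0]+ls[k,2]-880)/8,1))
E
```

```text
[494.23252627 237.49314333 240.83469616] [ 0.02177499  0.00200263 -0.03889921] [ 0.74153964  0.6652441  -3.90446684]
top platform 0.65 [ 528.4 -218. ] [184.8 131.1] 12.6
top scale 0.96 [ 524.4 -212.5] [206.7 153.4] 10.9
scene platform 0.61 [ 533.1 -214. ] [185.7 131.3] 11.9
scene scale 0.83 [ 551.  -199.1] [227.1 158.5] 11.8
top len 99 ang 90.4 x' 37.7 y' 79.2
```

Emit:
jog_arm --pt "0 0 -0.012" --pt "0 0 -0.016" --pt "0 0 -0.012" --pt "0.001 -0.015 0" --pt "0.002 -0.03 0" --pt "0.003 -0.045 0" --pt "0.003 -0.045 0" --pt "0.003 -0.045 0" --pt "0.003 -0.045 0" --pt "0.003 -0.045 0" --twist '[1,1,1,0,0,0,0,0,0,0]'

```text
time: 15.45
tool_pos: [533.6, -32.5, 280.8]
tcp_rot: [3.141, -0.001, -2.929]
contact_force: [0.4, 0.4, -4.2]
grip_width: 89.0
finger_force: 30.0
```

Emit:
jog_arm --pt "0.003 -0.045 0" --pt "0.003 -0.045 0" --pt "0.003 -0.045 0" --pt "0.003 -0.03 0" --pt "0.003 -0.016 0" --pt "0.001 0 0" --pt "0 0 0" --twist '[0,0,0,0,0,0,0]'

```text
time: 16.32
tool_pos: [556.5, -209.3, 281.3]
tcp_rot: [3.141, -0.0, -2.928]
contact_force: [0.5, 0.4, -3.3]
grip_width: 88.6
finger_force: 30.0
```

```bash
python3 - <<'E'
from look import *
o=bot.get_obs(); print(o['tool_pos'],o['tcp_rot'],o['moment'],o['contact_force'],o['time'])
s=bot.capture("scene"); t=bot.capture("top"); cv2.imwrite("pics/scene6.png",s); cv2.imwrite("pics/top6.png",t)
for n in("scene","top"):
  for l in("bin","spare_bin"):
    for d in bot.find_in(n,l): print(n,l,round(d["confidence"],2),np.round(d["bbox"]))
p=o["tool_pos"]; u,v=proj("scene",p+[0,0,-40])[0]; x0=int(u)-50;y0=int(v)-37
yaw=o['tcp_rot'][2]+np.pi; ex=np.array([np.cos(yaw),np.sin(yaw),0]); ey=np.array([-np.sin(yaw),np.cos(yaw),0]); ez=np.array([0,0,1.]); H=p+[0,0,18.8]
I=cv2.resize(s[y0:y0+74,x0:x0+100],None,fx=8,fy=8,interpolation=cv2.INTER_CUBIC)
for th,col in((3,(255,0,0)),(14,(0,0,255))):
    c,si=np.cos(np.radians(th)),np.sin(np.radians(th))
    for q in ([(-60,-40,55),(-60,40,55),(60,40,55),(60,-40,55)],[(60,40,55),(60,-40,55),(60,-40,0),(60,40,0)],[(5,-44.5,88),(5,44.5,88),(5,44.5,112),(5,-44.5,112)]):
        P=np.array([H+ex*(x*c+(z-100)*si)+ey*y+ez*(-x*si+(z-100)*c) for x,y,z in q])
        cv2.polylines(I,[((proj("scene",P)+.5-[x0,y0])*8).astype(int)],True,col,1)
cv2.imwrite("pics/crop7.png",I)
E
```

```text
[ 556.49753646 -209.33505368  281.28828478] [ 3.14073634e+00 -1.16075077e-04 -2.92758382e+00] [ 0.09915106 -0.041753   -0.01235594] [ 0.45918447  0.43928571 -3.26133036] 16.325
scene bin 0.64 [224. 183.  40.  43.]
scene bin 0.61 [355. 199.  50.  48.]
scene bin 0.59 [170. 181.  43.  53.]
scene bin 0.56 [410. 226.  47.  48.]
scene spare_bin 0.68 [281. 263.  30.  53.]
scene spare_bin 0.19 [176. 223.  59.  44.]
top bin 0.85 [407. 158.  40.  50.]
top bin 0.62 [142. 278.  52.  61.]
top bin 0.62 [214. 292.  64.  44.]
top bin 0.59 [353. 268.   8.  16.]
top spare_bin 0.73 [263. 166.  36.  52.]
```

View pics/crop7.png

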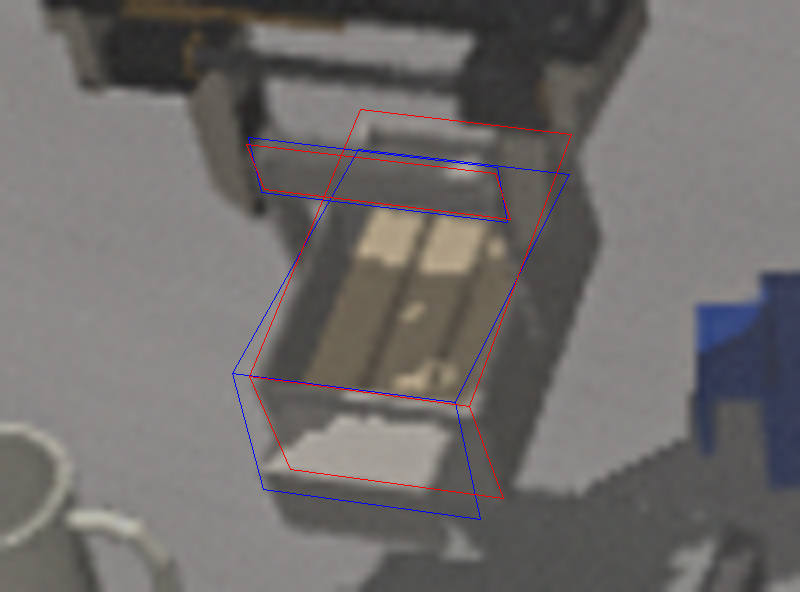

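The crop shows the held bin with its front raised about 13–14°: the front rim near (365,125) agrees with the 14° outline. The bars lie inside, and spare_bin has not moved (top 263,166). Lowering now; the rear bottom edge will touch first.

Emit:
jog_arm --pt "0 0 0.015" --pt "0 0 0.025" --pt "0 0 0.03" --pt "0 0 0.025" --pt "0 0 0.015" --pt "0 0 0.01" --pt "0 0 0.005" --pt "0 0 0" --twist '[0,0,0,0,0,0,0,0]'

```text
time: 17.62
tool_pos: [556.9, -210.5, 156.5]
tcp_rot: [-3.141, 0.0, -2.928]
contact_force: [0.0, -1.0, -4.7]
grip_width: 88.4
finger_force: 30.0
```

Emit:
jog_arm --pt "0 0 0.002" --pt "0 0 0.002" --pt "0 0 0.002" --pt "0 0 0" --twist '[0,0,0,0]'

```text
time: 18.12
tool_pos: [556.7, -210.3, 150.1]
tcp_rot: [3.141, -0.0, -2.928]
contact_force: [0.3, 0.0, -4.2]
grip_width: 88.7
finger_force: 30.0
```

Emit:
jog_arm --pt "0 0 0.0015" --pt "0 0 0.0015" --pt "0 0 0" --twist '[0,0,0]'

```text
time: 18.5
tool_pos: [556.7, -210.3, 147.1]
tcp_rot: [3.141, -0.0, -2.928]
contact_force: [-0.2, -0.7, -4.6]
grip_width: 88.8
finger_force: 30.0
```

Emit:
jog_arm --pt "0 0 0.0015" --pt "0 0 0.0015" --pt "0 0 0" --twist '[0,0,0]'

```text
time: 18.88
tool_pos: [556.7, -210.3, 144.1]
tcp_rot: [3.141, -0.0, -2.928]
contact_force: [-0.2, 0.3, -3.9]
grip_width: 88.7
finger_force: 30.0
```

Emit:
jog_arm --pt "0 0 0.001" --pt "0 0 0.001" --pt "0 0 0" --twist '[0,0,0]'

```text
time: 19.25
tool_pos: [556.8, -210.4, 142.8]
tcp_rot: [-3.141, 0.0, -2.928]
contact_force: [-2.2, 0.7, 1.1]
grip_width: 88.7
finger_force: 30.0
```

Emit:
jog_arm --pt "0.002 0 0.0006" --pt "0.002 0 0.0006" --pt "0.002 0 0.0007" --pt "0.002 0 0.0007" --pt "0 0 0" --twist '[0,0,0,0,0]'

```text
time: 19.88
tool_pos: [548.8, -212.2, 139.7]
tcp_rot: [-3.141, 0.0, -2.929]
contact_force: [0.9, 0.5, 1.7]
grip_width: 89.0
finger_force: 30.0
```

Emit:
jog_arm --pt "0.0019 0 0.0008" --pt "0.0019 0 0.0008" --pt "0.0019 0 0.0008" --pt "0.0019 0 0.0008" --pt "0 0 0" --twist '[0,0,0,0,0]'

```text
time: 20.5
tool_pos: [541.3, -213.8, 136.4]
tcp_rot: [3.142, -0.0, -2.929]
contact_force: [0.4, -0.3, 1.4]
grip_width: 88.8
finger_force: 30.0
```

Emit:
jog_arm --pt "0.0019 0 0.0009" --pt "0.0018 0 0.0009" --pt "0.0018 0 0.001" --pt "0.0018 0 0.001" --pt "0 0 0" --twist '[0,0,0,0,0]'

```text
time: 21.12
tool_pos: [534.1, -215.3, 132.6]
tcp_rot: [3.141, -0.0, -2.928]
contact_force: [-1.2, -0.2, 1.3]
grip_width: 88.8
finger_force: 30.0
```

Emit:
jog_arm --pt "0.0018 0 0.001" --pt "0.0018 0 0.001" --pt "0 0 0" --twist '[0,0,0]'

```text
time: 21.5
tool_pos: [531.2, -216.0, 130.9]
tcp_rot: [-3.141, 0.001, -2.928]
contact_force: [2.4, 0.8, 2.5]
grip_width: 88.8
finger_force: 30.0
```

```bash
python3 - <<'E'
from look import *
o=bot.get_obs(); print(o['tool_pos'],o['moment'],o['contact_force'],o['time'])
E
```

```text
[ 531.19950021 -215.9811368   130.93142817] [ 0.18681799 -0.73091313 -0.05012573] [2.39721681 0.77820488 2.50257841] 21.5
```

Emit:
jog_arm --pt "0.0003 0 0.0006" --pt "0 0 0.0006" --pt "0 0 0" --twist '[0,0,0]'

```text
time: 21.88
tool_pos: [531.2, -216.0, 130.1]
tcp_rot: [-3.141, 0.001, -2.928]
contact_force: [2.6, 1.5, 6.3]
grip_width: 88.6
finger_force: 30.0
```

```bash
python3 - <<'E'
from look import *
o=bot.get_obs(); print(o['tool_pos'],o['moment'],o['contact_force'],o['time'])
E
```

```text
[ 531.16546618 -215.97834114  130.13669379] [ 0.5379432  -0.76024132 -0.01470548] [2.63212857 1.46345536 6.30803672] 21.875
```

The stiffness is now 5 N/mm, so the bin sits flat. Relieving the pressure, then opening.

Emit:
jog_arm --pt "0 0 -0.0006" --pt "0 0 -0.0006" --pt "0 0 0" --twist '[0,0,0]'

```text
time: 22.25
tool_pos: [530.8, -216.1, 130.8]
tcp_rot: [-3.141, 0.001, -2.928]
contact_force: [4.1, 1.3, 2.7]
grip_width: 88.9
finger_force: 30.0
```

Emit:
jog_arm --pt "0 0 0" --pt "0 0 0" --pt "0 0 0" --pt "0 0 0" --twist '[0,0,0,0]' --jaw 0.0918

```text
time: 22.75
tool_pos: [530.3, -216.1, 130.4]
tcp_rot: [3.141, -0.001, -2.928]
contact_force: [-0.2, -0.1, 0.5]
grip_width: 91.7
finger_force: 0.0
```

Emit:
jog_arm --pt "0 0 -0.003" --pt "0 0 -0.004" --pt "0 0 -0.004" --pt "0 0 -0.004" --pt "0 0 0" --twist '[0,0,0,0,0]'

```text
time: 23.38
tool_pos: [530.8, -216.2, 146.2]
tcp_rot: [-3.141, 0.001, -2.928]
contact_force: [-1.0, -0.2, -0.2]
grip_width: 92.2
finger_force: 0.0
```

Force is zero and the fingers are free of the handle. Withdrawing upward and back, then checking.

Emit:
jog_arm --pt "0 0 -0.008" --pt "0 0 -0.02" --pt "0 0 -0.03" --pt "0 0 -0.04" --pt "0 0 -0.03" --pt "0.02 0 -0.02" --pt "0.04 0 0" --pt "0.05 0 0" --pt "0.04 0 0" --pt "0 0 0" --twist '[0,0,0,0,0,0,0,0,0,0]'

```text
time: 24.62
tool_pos: [382.2, -248.2, 294.6]
tcp_rot: [-3.141, 0.0, -2.931]
contact_force: [0.9, -1.2, 0.5]
grip_width: 91.7
finger_force: 0.0
```

```bash
python3 - <<'E'
from look import *
s=bot.capture("scene"); t=bot.capture("top"); cv2.imwrite("pics/scene7.png",s); cv2.imwrite("pics/top7.png",t)
for n in("scene","top"):
  for l in("bin_handle","bin","spare_bin","platform"):
    for d in bot.find_in(n,l): print(n,l,round(d["confidence"],2),np.round(d["bbox"]))
H=np.array([530.5,-216,149.2]);yaw=np.radians(12.2); ex=np.array([np.cos(yaw),np.sin(yaw),0]); ey=np.array([-np.sin(yaw),np.cos(yaw),0])
q=[(x,y,z) for x in(-60,60) for y in(-40,40) for z in(0,55)]+[(x,y,z) for x in(-5,5) for y in(-44.5,44.5) for z in(88,112)]+[(88,y,47) for y in(-30,30)]
for n in("scene","top"):
    p=proj(n,np.array([H+ex*x+ey*y+[0,0,z-100] for x,y,z in q])); a,b=p.min(0),p.max(0); print(n,"expected level bbox",np.round((a+b)/2),np.round(b-a))
# platform corners vs rim: masks
for n in("scene","top"):
    m=bot.masks_of(n,"bin"); 
    for d in m[:4]:
        if abs(d["bbox"][0]-(175 if n=="scene" else 392))<25:
            k=d["pixels"].astype(np.uint8); v,u=np.nonzero(k); w=np.array([onz(n,a,b,105)[:2] for a,b in zip(u,v)],np.float32); r=cv2.minAreaRect(w); print(n,d["bbox"],np.round(r[0],1),np.round(r[1],1),round(r[2],1))
o=bot.get_obs(); print(o["tool_pos"],o["contact_force"],o["time"])
E
```

```text
scene bin_handle 0.97 [178. 216.  44.  44.]
scene bin_handle 0.92 [412. 223.  46.  48.]
scene bin_handle 0.79 [222. 182.  44.  44.]
scene bin_handle 0.6 [358. 202.  49.  43.]
scene bin 0.95 [412. 225.  47.  45.]
scene bin 0.86 [224. 183.  45.  44.]
scene bin 0.75 [179. 216.  39.  46.]
scene bin 0.64 [355. 199.  51.  47.]
scene spare_bin 0.65 [280. 264.  33.  54.]
scene platform 0.77 [178. 223.  59.  42.]
top bin_handle 0.84 [141. 277.  50.  63.]
top bin_handle 0.83 [214. 293.  56.  50.]
top bin_handle 0.66 [372. 268.  62.  48.]
top bin_handle 0.61 [395. 178.  49.  57.]
top bin 0.93 [395. 180.  44.  58.]
top bin 0.72 [263. 165.  37.  55.]
top bin 0.71 [215. 292.  61.  48.]
top bin 0.62 [141. 277.  48.  59.]
top bin 0.62 [375. 269.  57.  46.]
top spare_bin 0.62 [262. 167.  37.  56.]
top platform 0.61 [392. 185.  62.  70.]
top platform 0.45 [390. 187.  65.  79.]
scene expected level bbox [176. 214.] [40. 46.]
top expected level bbox [395. 177.] [47. 60.]
scene [176.2, 216.2, 36.0, 49.6] [ 553.  -199.4] [208.2 109. ] 28.9
top [374.6, 268.2, 57.5, 44.0] [ 298.9 -165.6] [ 93.2 147.1] 27.9Traceback (most recent call last):
  File "<stdin>", line 15, in <module>
  File "look.py", line 11, in onz
    c,d=ray(n,u,v); return c+d*(z-c[2])/d[2]
        ~~~^^^^^^^
  File "look.py", line 6, in ray
    p,R,t=par(n)
          ~~~^^^
  File "look.py", line 4, in par
    p=bot.camera_params(n); return p,np.array(p["R"]),np.array(p["t"])
ValueError: time passes only in moves, steps and waits
```

The bin stands level where expected: scene (178,216) and top (395,179), against predicted (176,214) and (395,177). The spare bin and the look-alikes have not moved. Handing in.

```bash
python3 -c "
from plant import bot
print(bot.close_job())"
```

```text
the job is handed in; nothing more can be done
None
```

The bin with the three long soap bars is out of its rack and standing level in the middle of the scale's platform, long side along the platform's. The force on the rack peaked at about 10 N. The gripper has let go and is clear, the other bin and the look-alikes are unmoved, and I handed the job in after about 25 s.

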